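Pinch a drilled block in the bench ratchet clamp

TASK

Lay the short drilled timber block lengthwise in the bench clamp, midway across its board and between the fixed jaw and the sprung foot, and let go of it; then pump the clamp's two upright grips, working the clamp by these grips only, until the foot has pushed the block home against the fixed jaw and its spring is clearly pressed in, but not so hard that the spring bottoms and crushes the wood. Finish while still holding the grips squeezed, with the block held firm, and leave the other things on the bench where they are.

Things in the scene. Friction and masses are not known exactly. Their poses are not given: they have to be found in the camera images.
- block_center (a point): centre of the loose pale timber block, 70 mm long (its x axis), 44 mm wide (y), 40 mm high, about 90 g; two dark 10 mm drill marks on its top. It lies flat on the bench, to the left or to the right of the clamp; the longer, lower batten lies on the other side.
- block: the same block; origin at the centre of its underside, axes as above
- clamp: ratchet clamp bolted on a board 345 x 110 x 15 mm lying roughly left to right; the board's top, 15 mm over the bench, is the bed. Origin on the bench below the middle between the grips; x runs along the clamp towards the fixed jaw, y across, z up. Head: top 80 mm over the bench, x -65 to +45 mm, 52 mm across. Fixed jaw: steel, 80 mm across, 50 mm over the bed, face at x = 214 mm, 30 mm thick
- jaw_face (a point): middle of the fixed jaw's face, 20 mm above the bed (half the block's height); axes as those of clamp. The block belongs on its -x side, length along x: centre at x = -35 mm when home against the jaw. It may be laid a few mm short: the foot slides it home
- foot_face (a point): middle of the rubber-faced square foot (36 x 36 mm, upright) that comes towards the fixed jaw; its centre is 1 mm above the block's mid-height. At the start 96 to 116 mm from the fixed jaw
- foot: the foot with its stem; its origin is not a useful point
- ram: toothed steel bar through the head with an upright plate at its front end that carries the foot, all lower than 57 mm over the bench; its origin is not a useful point. Not to be pushed by hand
- ram_travel (a joint): how far the ram has come out of the head towards the fixed jaw, m (0 to 0.075; starts at 0 to 0.020). Friction of 12 N holds it wherever it stops
- foot_squeeze (a joint): how far the foot is pressed back against its spring, m: 0 = foot free, 0.015 = spring bottomed. 1.5 N per mm. About 6 to 9 mm is a good clamping pressure
- grips_mid (a point): point half-way between the two upright rubber grips on the head and half-way up them, 112 mm over the bench; axes as clamp. The grips are plates 10 mm thick (x), 26 mm wide (y), 82 to 140 mm over the bench, one each side along x: 67 mm over their outer faces when free, 44 mm fully squeezed. Linked: both move inwards equally, and spring back when let go
- grip_squeeze (a joint): how far each grip is in, m: 0 free, 0.0115 fully squeezed. Closing, a pawl catches the ram's 5 mm teeth and drives the ram out 1 mm per mm; opening, the ram stays. A full squeeze and release gains about 10 mm. Force on each grip: 2 to 3 N for return springs plus half the ram's load (12 N friction + foot spring): 9 N with the foot free, 13 N at 6 mm of foot squeeze, 18 N at 13 mm
- grip_rear: the grip farther from the fixed jaw; its origin is not a useful point
- grip_front: the grip nearer the fixed jaw; its origin is not a useful point
- batten: bystander: timber batten 150 x 34 x 22 mm (x, y, z) lying flat, origin at the centre of its underside
- tin: bystander: open round steel tin of fencing staples, 80 mm across, 55 mm high, origin at the centre of its underside
- tray: bystander: clear plastic divided tray, 150 x 200 x 35 mm, origin at the centre of its underside
- mallet: bystander: rubber mallet lying down, head 60 mm thick and 85 mm long at its origin, handle 200 mm towards -x
- pliers: bystander: pliers lying flat, origin at the pivot, handles 110 mm towards -x
- tape: bystander: tape measure 70 x 40 x 65 mm, origin at the centre of its underside
Mind the look-alikes: they are no part of the job. Leave any blue or yellow look-alike of the block alone.

How it is judged:
By the outcome, as a careful person would: the job done as asked, in the order asked, and still so for the second after the job is handed in, while the arm keeps its last pose, push and grip.
It also fails if it takes over 62 s, if anything falls off the work surface, if the arm or the gripper's body presses on something with over 40 N, if the wrist force passes 120 N, or if a joint passes its speed limit or range.

ROBOT

A 7-joint arm with a two-finger parallel gripper is mounted at the origin on the work surface. World frame = base frame: x ahead of the robot, y to its left, z up, the work surface at z = 0. Lengths are in mm, angles in rad, forces in N, time in s.
With the tool pointing down it reaches from about 400 to 875 mm from the base axis. Payload 6.5 kg.
Tool frame: the origin (TCP) lies at the very end of the fingers, on their centre line; the grasp point (between the pads) lies 19 mm behind it; x points along the fingers, z is the direction in which the jaws open and shut, and the axes are right-handed (so a half turn about x gives the same grasp; the last joint's range is limited). The gripper opens to 88 mm and grips with 3 to 60 N. Pads are 18 mm wide; open, the fingers measure 123 mm over their backs; the gripper's body (75 mm by 187 mm) begins 45 mm behind the grasp point.
Start: joints at [-1.371, 0.536, -0.004, 1.538, 0.003, 1.067, -0.071], TCP at [170.738, 627.167, 238.716] pointing down, gripper open.
Joint ranges: [-2.7, 2.7], [-0.37, 2.16], [-1.27, 1.26], [0.24, 2.4], [-1.31, 4.45], [0.19, 1.91], [-2.76, 2.76]. Speed limits (rad/s): [2.39, 2.39, 3.14, 3.14, 3.14, 3.14, 3.14].

INTERFACE

Orientations are given as a rotation vector (axis times angle).
In Python, from rig import robot gives the robot as it stands. The module is installed in compiled form; this text tells all that it offers. Calls block until the motion is done:
- robot.reach(position, orientation): joint-space move of the TCP to a pose.
- robot.move_l(position, vel=150, rotation=None): straight line of the TCP; rotation=None keeps the orientation; vel is the mean speed in mm/s.
- robot.movej(angles): joint-space move.
- robot.grip(opening, effort=None): opening from 0.0 (shut) to 1.0 (fully open); effort is the grip in N (None keeps the last); returns when the fingers have stopped.
- robot.sleep(seconds).
- robot.ik(position, orientation): joint angles nearest the present ones, or None.
- robot.state(): the state.
- robot.get_image(name): name is "scene" or "side" or "wrist"; returns a dict with "img" (400x640x3 uint8, red, green, blue), "range_z" (400x640 float32, mm along the optical axis (not along the pixel's ray), 0 where there is no reading), "mtx" (3x3 intrinsics, pixels), "k1" (the pictures are not rectified: a ray, as slopes to the right and down, at radius r is drawn at 1 + k1 r^2 times it, then the intrinsics apply), "R" (3x3) and "t" (3): a world point X has camera coordinates R X + t. Camera axes: x right, y down, z forward; pixel columns grow to the right and rows downward; lengths in mm; the calibration is good to about 2 mm. A picture is of the moment at which its call begins.
A pose or a line that the arm cannot do raises robot.PlanningError and nothing moves.
- robot.hand_in(): hands the job in, once; it reports no verdict.
Trained networks look in a picture, given as the dict that the camera call returned (one of the last four; its "shot" number tells which), for a name from the list of things; names that differ only in an ending like _2 or _b are one class to them, and where a whole thing is asked for, a point or a joint stands for the part that bears it (a point fixed in the world has none). Each returns a list of dicts, best first, with "confidence" (0 to 1); they miss things now and then, are a little off and sometimes report something else, mostly with a low value. They report only what shows in the picture. A call takes as long as a camera call. They do not tell look-alikes from the thing itself.
- robot.search_frame(picture, target): "location" ([x, y, z] in mm, in world coordinates, good to about 4 mm: the middle of the surface that is visible of it).
- robot.pinpoint(picture, target): "location" ([x, y, z] in mm, in world coordinates, good to about 4 mm: a listed point, or the origin of a listed thing).
The state is a dict: "t": time; "q": joint angles; "joint_velocities": joint speeds; "joint_torque": joint torques, N m; "tcp_pos": TCP position; "orientation": TCP orientation; "ft_force": force on the tool from outside, world axes, zero at the start; "torque": the same for the moment, N m; "gripper_width": opening from 0.0 (shut) to 1.0 (fully open).
Only numpy, scipy, OpenCV 4.12 (cv2) and the standard library are available. Lean on these libraries where they do the work, as an engineer would, in place of code of your own. Each camera call takes 0.05 s, during which the arm holds its last target.

## Working session

There is one attempt and no reset: what is moved stays moved. The work goes in short steps, each a Python script; the robot and the scene stay as the last script left them, time stands still between calls to the robot, and variables do not carry over. Pictures are saved under pics/ and viewed, and the job is handed in when it is done.

```bash
mkdir -p pics; ls; python3 - <<'E'
from rig import robot
import cv2
s=robot.state();print(s['t'],s['tcp_pos'],s['orientation'],s['gripper_width'])
for n in ("scene","side","wrist"):
    p=robot.get_image(n); cv2.imwrite(f"pics/{n}0.png",p["img"][:,:,::-1])
    print(n,p["k1"],p["t"])
    for t in ("block_center","jaw_face","foot_face","grips_mid","clamp","batten"):
        print(n,t,[(d["location"],round(d["confidence"],2)) for d in robot.pinpoint(p,t)][:3])
print(robot.state()['t'])
E
```

```text
pics
0.0 [170.61594435 626.5841897  237.85500276] [-1.01237055  1.32458001  1.01047347] 0.9994509762329642
scene -0.08749443255236825 [-448.0326393  -217.57507594 1283.75147866]
scene block_center [([408.0, -396.9, 20.9], 0.97), ([561.9, -481.8, 23.0], 0.94), ([528.3, -365.1, 18.0], 0.9)]
scene jaw_face [([587.4, 77.5, 36.2], 0.77)]
scene foot_face [([580.6, -33.4, 34.7], 0.44)]
scene grips_mid [([578.4, -137.4, 111.9], 0.9)]
scene clamp [([575.5, -129.5, -1.9], 0.82)]
scene batten [([476.4, 304.9, 2.1], 0.84), ([330.5, 456.1, 1.6], 0.42)]
side -0.08962216554521224 [-453.35618164  286.67426848 1125.83670892]
side block_center [([532.9, -366.8, 19.9], 0.74), ([564.3, -485.4, 19.7], 0.73), ([410.0, -399.9, 21.6], 0.58)]
side jaw_face [([588.1, 82.1, 36.6], 0.89), ([584.9, -31.5, 33.1], 0.46)]
side foot_face [([587.4, -29.6, 33.5], 0.49)]
side grips_mid [([580.7, -131.9, 115.7], 0.92)]
side clamp [([332.4, 450.9, -0.3], 0.5)]
side batten [([475.0, 309.0, -0.1], 0.61)]
wrist -0.03616323108029642 [-650.29695416  -36.03355514  388.35169205]
wrist block_center []
wrist jaw_face []
wrist foot_face []
wrist grips_mid []
wrist clamp []
wrist batten []
1.05
```

View pics/scene0.png

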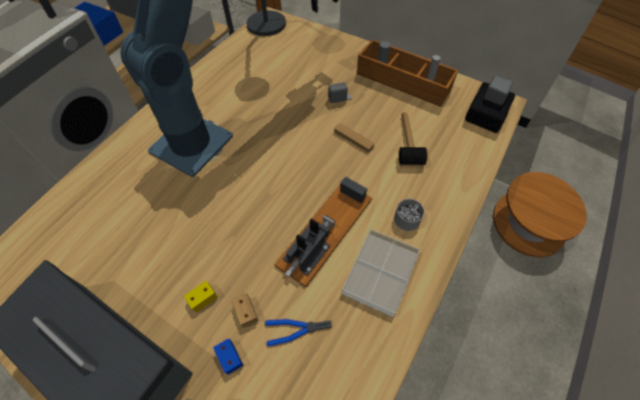

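View pics/side0.png

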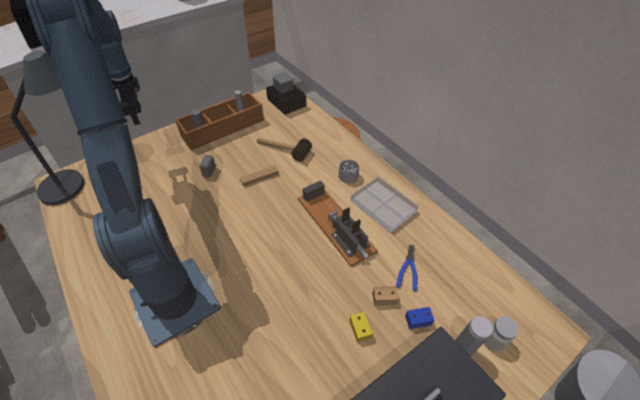

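View pics/wrist0.png

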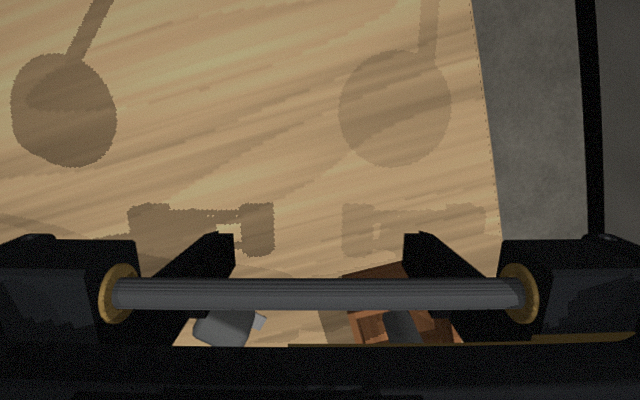

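```bash
cat > h.py <<'E'
import numpy as np, cv2
from rig import robot
from scipy.spatial.transform import Rotation as Rot
def down(a):
    "tool down, jaw direction at yaw a"
    x=np.array([0,0,-1.]);z=np.array([np.cos(a),np.sin(a),0]);y=np.cross(z,x)
    return Rot.from_matrix(np.c_[x,y,z]).as_rotvec()
def cloud(p):
    "per-pixel world coords (400,640,3), nan where no depth"
    K=p["mtx"];k=p["k1"]
    u,v=np.meshgrid(np.arange(640.),np.arange(400.))
    pts=np.stack([u,v],-1).reshape(-1,1,2)
    n=cv2.undistortPoints(pts,np.array(K,float),np.array([k,0,0,0,0.])).reshape(400,640,2)
    z=np.where(p["range_z"]>0,p["range_z"],np.nan)
    c=np.stack([n[...,0]*z,n[...,1]*z,z],-1)
    return (c-np.array(p["t"]))@np.array(p["R"])
def proj(p,X):
    return cv2.projectPoints(np.array(X,float).reshape(-1,1,3),cv2.Rodrigues(np.array(p["R"],float))[0],np.array(p["t"],float),np.array(p["mtx"],float),np.array([p["k1"],0,0,0,0.]))[0].reshape(-1,2)
def save(p,n): cv2.imwrite(f"pics/{n}.png",p["img"][:,:,::-1])
def cands(pos,a):
    out=[]
    for k in (-2,-1,0,1,2):
        q=robot.ik(pos,down(a+k*np.pi))
        if q is not None: out.append((k,np.round(q,2)))
    return out
E
python3 - <<'E'
from h import *
p=robot.get_image("wrist");s=robot.state()
R=np.array(p["R"]);c=-R.T@p["t"];T=Rot.from_rotvec(s["orientation"]).as_matrix()
print("cam in tool",T.T@(c-s["tcp_pos"]),"\naxes in tool",(T.T@R.T).round(2),"fx",p["mtx"])
print("tool z world",T[:,2])
for n in("scene",):
    p=robot.get_image(n);W=cloud(p)
    m=(np.abs(W[...,0]-529)<45)&(np.abs(W[...,1]+366)<45)&(W[...,2]>28)&(W[...,2]<55)
    P=W[m][:,:2].astype(np.float32);print(n,m.sum(),cv2.minAreaRect(P),np.median(W[m][:,2]))
    m=(np.abs(W[...,0]-580)<90)&(np.abs(W[...,1])<250)&(W[...,2]>8)&(W[...,2]<22)
    P=W[m][:,:2].astype(np.float32);print(n,m.sum(),cv2.minAreaRect(P))
    m=(np.abs(W[...,0]-585)<70)&(np.abs(W[...,1]-95)<50)&(W[...,2]>57)&(W[...,2]<75)
    P=W[m][:,:2].astype(np.float32);print(n,m.sum(),cv2.minAreaRect(P))
print(cands([529,-366,150],0),cands([529,-366,150],np.pi/2))
E
```

```text
cam in tool [-145.78164038   64.8767129     0.32473625] 
axes in tool [[ 0.   -0.26  0.97]
 [ 0.   -0.97 -0.26]
 [ 1.    0.   -0.  ]] fx [[302.67963389   0.         318.2303366 ]
 [  0.         302.67963389 199.68546815]
 [  0.           0.           1.        ]]
tool z world [2.62616613e-01 9.64900260e-01 4.61730593e-05]
scene 475 ((531.3690185546875, -368.9239501953125), (42.868125915527344, 70.72953796386719), 57.07530975341797) 40.5882564219682
scene 2275 ((584.3843383789062, -51.926849365234375), (346.0137939453125, 115.52476501464844), 86.48433685302734)
scene 259 ((592.0965576171875, 95.11253356933594), (32.64111328125, 80.29292297363281), 87.64740753173828)
[(-2, array([ 0.14,  0.69,  0.58,  1.65, -0.45,  0.93,  0.9 ])), (-1, array([-0.12,  0.92,  1.09,  1.67, -0.89,  1.13, -1.92])), (0, array([ 0.14,  0.69,  0.58,  1.65, -0.45,  0.93,  0.9 ])), (1, array([-0.12,  0.92,  1.09,  1.67, -0.89,  1.13, -1.92])), (2, array([ 0.14,  0.69,  0.58,  1.65, -0.45,  0.93,  0.9 ]))] [(-2, array([ 0.04,  0.75,  0.75,  1.66, -0.6 ,  0.98,  2.58])), (-1, array([-0.12,  0.92,  1.09,  1.67, -0.89,  1.13, -0.35])), (0, array([ 0.04,  0.75,  0.75,  1.66, -0.6 ,  0.98,  2.58])), (1, array([-0.12,  0.92,  1.09,  1.67, -0.89,  1.13, -0.35])), (2, array([ 0.04,  0.75,  0.75,  1.66, -0.6 ,  0.98,  2.58]))]
```

```bash
python3 - <<'E'
from h import *
a=np.radians(57)
b=np.array([531,-368,0]);ty=np.array([-np.sin(a),np.cos(a),0])
pos=b-45*ty+[0,0,210]
print(cands(pos,a),cands([531,-368,30],a))
# carry yaw change: place jaw dir = clamp y dir = 87+90=177 or -3
print(cands([585,48,38],np.radians(-3)),cands([580,-134,93],np.radians(87)))
robot.reach(pos,down(a))
s=robot.state();print(s["t"],s["q"],s["tcp_pos"])
p=robot.get_image("wrist");save(p,"w1")
W=cloud(p)
m=(W[...,2]>33)&(W[...,2]<47)&(np.hypot(W[...,0]-531,W[...,1]+368)<55)
P=W[m][:,:2].astype(np.float32);print(m.sum(),cv2.minAreaRect(P))
print([(d["location"],d["confidence"]) for d in robot.pinpoint(p,"block_center")])
E
```

```text
[(-2, array([ 0.01,  0.81,  0.9 ,  1.48, -0.66,  1.18,  2.02])), (-1, array([-0.06,  0.9 ,  1.09,  1.48, -0.82,  1.26, -1.02])), (0, array([ 0.01,  0.81,  0.9 ,  1.48, -0.66,  1.18,  2.02])), (1, array([-0.06,  0.9 ,  1.09,  1.48, -0.82,  1.26, -1.02])), (2, array([ 0.01,  0.81,  0.9 ,  1.48, -0.66,  1.18,  2.02]))] [(-2, array([ 0.26,  0.84,  0.4 ,  1.67, -0.45,  0.72,  1.89])), (-1, array([-0.11,  1.15,  1.08,  1.7 , -1.16,  1.07, -0.78])), (0, array([ 0.26,  0.84,  0.4 ,  1.67, -0.45,  0.72,  1.89])), (1, array([-0.11,  1.15,  1.08,  1.7 , -1.16,  1.07, -0.78])), (2, array([ 0.26,  0.84,  0.4 ,  1.67, -0.45,  0.72,  1.89]))]
[(-2, array([-0.48,  0.76,  0.44,  1.84, -0.5 ,  0.65,  0.21])), (-1, array([ 0.01,  0.72, -0.23,  1.81,  0.26,  0.64,  2.72])), (0, array([-0.48,  0.76,  0.44,  1.84, -0.5 ,  0.65,  0.21])), (1, array([ 0.01,  0.72, -0.23,  1.81,  0.26,  0.64,  2.72])), (2, array([-0.48,  0.76,  0.44,  1.84, -0.5 ,  0.65,  0.21]))] [(-2, array([-0.07,  0.65,  0.31,  1.8 , -0.28,  0.73,  1.9 ])), (-1, array([-0.31,  0.73,  0.65,  1.81, -0.6 ,  0.8 , -0.97])), (0, array([-0.07,  0.65,  0.31,  1.8 , -0.28,  0.73,  1.9 ])), (1, array([-0.31,  0.73,  0.65,  1.81, -0.6 ,  0.8 , -0.97])), (2, array([-0.07,  0.65,  0.31,  1.8 , -0.28,  0.73,  1.9 ]))]
4.95 [ 0.01029953  0.80869037  0.90371991  1.47804534 -0.66256958  1.17945761
  2.01546298] [ 569.28242227 -391.78683212  209.91435039]
2899 ((529.588623046875, -367.6086730957031), (44.123558044433594, 68.15774536132812), 57.08246994018555)
[([525.0, -366.8, 17.8], 0.91), ([563.3, -484.1, 19.7], 0.77), ([407.7, -401.3, 19.4], 0.73)]
```

View pics/w1.png

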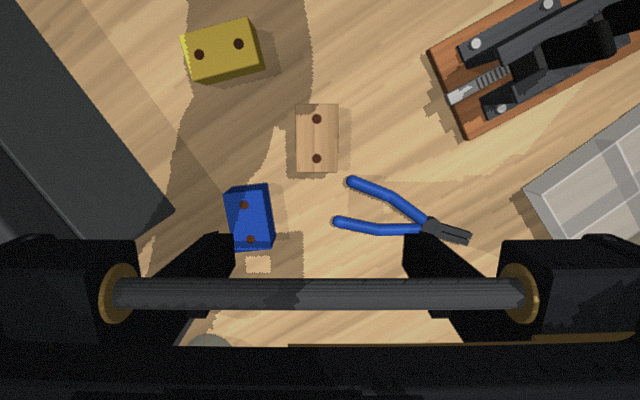

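```bash
python3 - <<'E'
from h import *
a=np.radians(57.1)
robot.reach([530,-368,90],down(a))
robot.move_l([530,-368,8],vel=120)
robot.grip(0.3,25)
s=robot.state();print(s["t"],s["gripper_width"]*88,s["ft_force"],s["tcp_pos"])
robot.move_l([530,-368,150],vel=200)
s=robot.state();print(s["t"],s["gripper_width"]*88,s["ft_force"],s["q"])
# view over clamp: jaw yaw -3 ; cam on tool +y
c=np.array([588,15,0])
for k in(0,1):
    aa=np.radians(-3)+k*np.pi
    ty=np.array([-np.sin(aa),np.cos(aa),0])
    print(k,cands(c-70*ty+[0,0,260],aa))
E
```

```text
7.1917 43.88916071616137 [0.20557787 1.06806291 1.61043473] [ 529.96445316 -368.00558721    8.02560448]
8.05 43.85791244619047 [ 0.22285795 -0.05492055 -1.6304308 ] [-0.01879145  0.80369479  0.87102441  1.65741029 -0.70127565  1.02353446
  2.08267117]
0 [(-2, array([-0.72,  0.64,  1.1 ,  1.73, -0.61,  1.16,  0.5 ])), (-1, array([ 0.62,  0.54, -0.84,  1.65,  0.44,  1.14,  2.75])), (0, array([-0.72,  0.64,  1.1 ,  1.73, -0.61,  1.16,  0.5 ])), (1, array([ 0.62,  0.54, -0.84,  1.65,  0.44,  1.14,  2.75])), (2, array([-0.72,  0.64,  1.1 ,  1.73, -0.61,  1.16,  0.5 ]))]
1 [(-2, array([ 0.05,  0.45, -0.36,  1.64,  0.18,  1.08,  2.73])), (-1, array([-0.94,  0.66,  1.09,  1.7 , -0.63,  1.18,  0.27])), (0, array([ 0.05,  0.45, -0.36,  1.64,  0.18,  1.08,  2.73])), (1, array([-0.94,  0.66,  1.09,  1.7 , -0.63,  1.18,  0.27])), (2, array([ 0.05,  0.45, -0.36,  1.64,  0.18,  1.08,  2.73]))]
```

```bash
python3 - <<'E'
from h import *
aa=np.radians(-3)
robot.reach([585,-80,250],down(aa))
s=robot.state();print(s["t"],s["gripper_width"]*88)
p=robot.get_image("wrist");save(p,"w2");W=cloud(p);np.save("w2.npy",W)
for t in("jaw_face","foot_face"): print(t,[(d["location"],d["confidence"]) for d in robot.pinpoint(p,t)])
m=(W[...,2]>58)&(W[...,2]<72)&(W[...,1]>60)&(W[...,1]<150)&(abs(W[...,0]-588)<60)
print("jaw",m.sum(),cv2.minAreaRect(W[m][:,:2].astype(np.float32)))
m=(W[...,2]>8)&(W[...,2]<22)&(W[...,1]>-20)&(W[...,1]<150)&(abs(W[...,0]-588)<80)
print("board",m.sum(),cv2.minAreaRect(W[m][:,:2].astype(np.float32)))
m=(W[...,2]>40)&(W[...,2]<60)&(W[...,1]>-60)&(W[...,1]<60)&(abs(W[...,0]-588)<60)
print("foot/ram",m.sum(),cv2.minAreaRect(W[m][:,:2].astype(np.float32)))
p=robot.get_image("scene");save(p,"s2")
E
```

```text
9.4083 43.890890707316416
jaw_face []
foot_face [([583.8, -30.7, 37.0], 0.69)]
jaw 1827 ((590.0960083007812, 89.428955078125), (19.761857986450195, 80.16914367675781), 86.73910522460938)
board 9070 ((587.7898559570312, 46.829010009765625), (139.679443359375, 110.71173095703125), 86.68649291992188)
foot/ram 451 ((582.0084228515625, -44.994930267333984), (29.06315040588379, 35.719608306884766), 86.37887573242188)
```

View pics/w2.png

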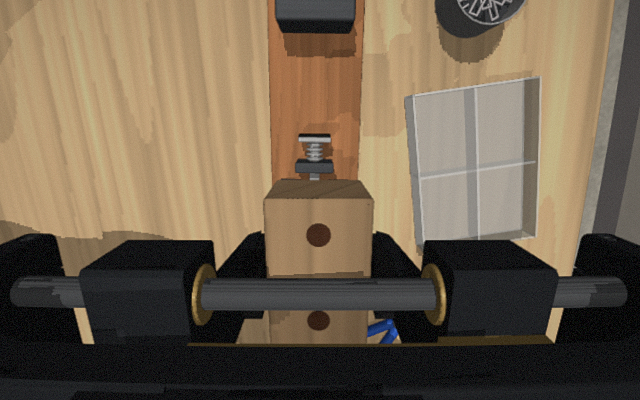

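```bash
python3 - <<'E'
from h import *
W=np.load("w2.npy")
# held block top z ~282 ; region
m=(W[...,2]>272)&(W[...,2]<292)&(abs(W[...,0]-585)<30)&(abs(W[...,1]+80)<60)
v,u=np.where(m);print(m.sum(),u.min(),u.max(),v.min(),v.max())
P=W[m];print(P.min(0),P.max(0),np.median(P[:,2]),cv2.minAreaRect(P[:,:2].astype(np.float32)))
a=np.radians(87)
ex=np.array([np.cos(a),np.sin(a)]);ey=np.array([-ex[1],ex[0]])
def prof(name,zl,zh,yl,yh):
    m=(W[...,2]>zl)&(W[...,2]<zh)&(W[...,1]>yl)&(W[...,1]<yh)&(abs(W[...,0]-588)<70)
    P=W[m][:,:2];A=P@ex;B=P@ey
    print(name,m.sum(),"along",np.percentile(A,[1,50,99]).round(1),"across",np.percentile(B,[1,99]).round(1),(np.percentile(B,1)+np.percentile(B,99))/2)
prof("jawtop",60,72,60,150);prof("jawfacebody",25,55,60,110);prof("board",10,20,0,70);prof("footram",40,62,-60,0)
print("tcp/tool along",np.array([585,-80])@ex,"across",np.array([585,-80])@ey)
from rig import robot
p=robot.get_image("wrist")
print(proj(p,[[587,77.5,35],[583,-31,36],[585,-45,282],[585,-80,282],[588,79,65]]))
E
```

```text
13318 237 395 193 343
[ 555.005503   -115.28819854  272.02566277] [614.98769827 -43.52616129 291.99963388] 281.21728973326 ((584.30517578125, -78.40655517578125), (69.66697692871094, 60.109474182128906), 84.84664154052734)
jawtop 1796 along [110.8 120.  129.5] across [-623.6 -545.8] -584.7049884515529
jawfacebody 603 along [111.  111.8 112.7] across [-623.  -546.6] -584.7838617214463
board 5811 along [ 30.4  66.7 100.6] across [-637.8 -530.7] -584.2467699797093
footram 451 along [-28.9  -6.5   0.1] across [-601.4 -566.9] -584.1692975424319
tcp/tool along -49.273828378243685 across -588.3851543308612
[[312.16525151  32.07973261]
 [314.06125893 133.7532153 ]
 [312.2477536  199.03177826]
 [317.09753418 279.76606625]
 [312.47619364  21.93623914]]
```

View pics/s2.png

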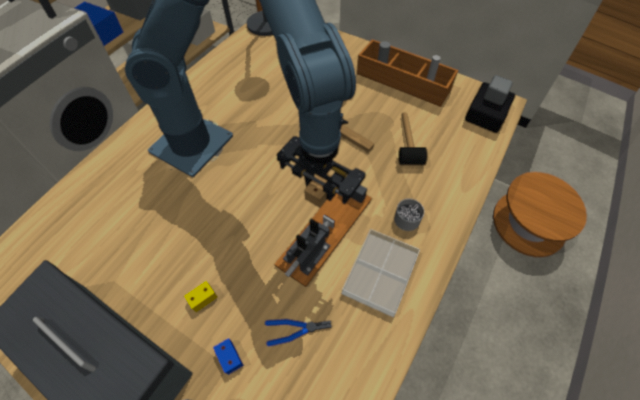

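```bash
python3 - <<'E'
from h import *
a0=np.radians(87);E0=np.c_[[np.cos(a0),np.sin(a0)],[-np.sin(a0),np.cos(a0)]]
J=E0@[111.4,-584.5];print("jaw",J)
a=np.radians(86.7);ex=np.array([np.cos(a),np.sin(a)])
B=J-(35+4.5)*ex;print("block target",B)
np.save("J.npy",J)
o=down(a-np.pi/2)
robot.reach([B[0],B[1],130],o)
robot.move_l([B[0],B[1],40],vel=120)
robot.move_l([B[0],B[1],23.3],vel=40)
s=robot.state();print(s["t"],s["ft_force"],s["tcp_pos"])
robot.grip(0.68)
s=robot.state();print(s["t"],s["ft_force"],s["gripper_width"]*88)
robot.move_l([B[0],B[1],110],vel=150)
# look from behind, cam over foot/block, gripper over head
T=B-105*ex
robot.reach([T[0],T[1],260],o)
p=robot.get_image("wrist");save(p,"w3");W=cloud(p)
print(robot.state()["t"])
m=(W[...,2]>48)&(W[...,2]<60)&(W[...,1]>-15)&(W[...,1]<76)&(abs(W[...,0]-588)<60)
P=W[m][:,:2];print("block",m.sum(),cv2.minAreaRect(P.astype(np.float32)))
ey=np.array([-ex[1],ex[0]])
print("rel jaw",np.percentile((P-J)@ex,[1,99]),np.percentile((P-J)@ey,[1,99]))
for t in("grips_mid","foot_face","clamp"): print(t,[(d["location"],d["confidence"]) for d in robot.pinpoint(p,t)])
E
```

```text
jaw [589.52918859  80.65696375]
block target [587.25540952  41.22246199]
11.8417 [-0.29986212  0.10226949 -0.75423093] [587.13763954  41.24531405  23.01676083]
12.275 [-0.19520677 -0.30939291 -0.22234676] 59.797845441398685
13.8083
block 2671 ((587.8875122070312, 42.347110748291016), (68.66395568847656, 44.334632873535156), 86.791748046875)
rel jaw [-72.63495672  -5.41848617] [-22.24075628  20.93953743]
grips_mid [([579.1, -132.2, 114.3], 0.75), ([592.8, 82.1, 33.6], 0.7)]
foot_face [([580.9, -31.5, 36.6], 0.67), ([585.8, 44.5, 13.9], 0.35)]
clamp [([574.9, -135.3, 3.8], 0.96)]
```

View pics/w3.png

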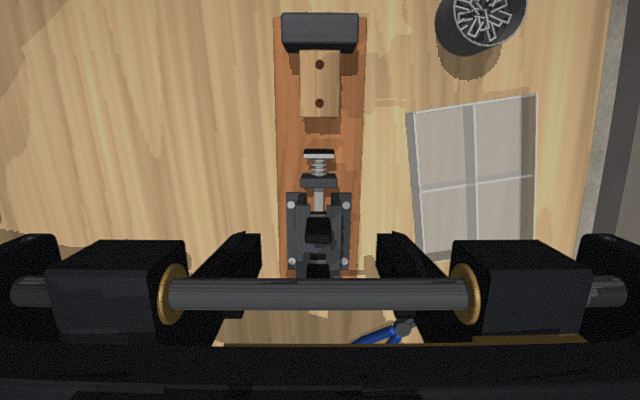

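```bash
python3 - <<'E'
from h import *
J=np.load("J.npy");a=np.radians(86.7);ex=np.array([np.cos(a),np.sin(a)]);ey=np.array([-ex[1],ex[0]])
W0=None
for n in("scene","side"):
    p=robot.get_image(n);W=cloud(p);save(p,n+"3")
    G=J-214*ex
    for nm,zl,zh in(("grip",125,146),("grip2",95,146)):
        m=(W[...,2]>zl)&(W[...,2]<zh)&(np.hypot(W[...,0]-G[0],W[...,1]-G[1])<55)
        P=W[m][:,:2]-G
        if len(P): print(n,nm,len(P),np.percentile(P@ex,[1,25,50,75,99]).round(1),np.percentile(P@ey,[1,50,99]).round(1),np.percentile(W[m][:,2],99))
    print([(d["location"],d["confidence"]) for d in robot.pinpoint(p,"grips_mid")],[(d["location"],d["confidence"]) for d in robot.search_frame(p,"grip_front")],[(d["location"],d["confidence"]) for d in robot.search_frame(p,"grip_rear")])
print(G,robot.state()["q"].round(2))
for k in(0,1):print(cands([G[0],G[1],93],a+k*np.pi)[:2])
E
```

```text
scene grip 115 [-33.2 -31.  -24.2  26.1  32.5] [-13.6  -2.   11.9] 143.3640945986851
scene grip2 206 [-33.7 -32.2  -0.2  25.1  32. ] [-13.7  -3.4  11.8] 143.30928208004994
[([579.2, -136.4, 114.2], 0.84), ([696.9, -310.3, -3.3], 0.22)] [([580.6, -109.0, 121.7], 0.5)] [([575.4, -167.1, 124.3], 0.49)]
side grip 75 [-34.6 -32.1 -25.8  23.1  29.3] [-9.2  6.2 17.6] 143.3740204854369
side grip2 160 [-34.9 -32.5 -25.3  22.7  28.7] [-10.5   7.   17.5] 143.1778668913513
[([577.2, -129.1, 113.3], 0.63)] [([578.1, -108.2, 117.8], 0.57)] []
[ 577.21048682 -132.98818501] [-0.71  0.64  1.11  1.74 -0.62  1.17  0.52]
[(-2, array([-0.24,  0.7 ,  0.54,  1.82, -0.5 ,  0.77,  2.08])), (-1, array([-0.59,  1.06,  1.2 ,  1.84, -1.12,  1.13, -0.59]))]
[(-2, array([-0.59,  1.06,  1.2 ,  1.84, -1.12,  1.13, -0.59])), (-1, array([-0.24,  0.7 ,  0.54,  1.82, -0.5 ,  0.77,  2.08]))]
```

```bash
python3 - <<'E'
from h import *
J=np.load("J.npy");a=np.radians(86.7);ex=np.array([np.cos(a),np.sin(a)]);ey=np.array([-ex[1],ex[0]])
G=J-214*ex-0.3*ex
np.save("G.npy",G)
robot.grip(1.0,22)
robot.reach([G[0],G[1],200],down(a))
print(robot.state()["q"].round(2),robot.state()["t"])
robot.move_l([G[0],G[1],94],vel=120)
s=robot.state();print(s["t"],s["ft_force"],s["tcp_pos"])
for n in("wrist","scene","side"):
    p=robot.get_image(n);save(p,n+"4")
    print([(d["location"],d["confidence"]) for d in robot.pinpoint(p,"foot_face")])
E
```

```text
[-0.31  0.55  0.65  1.76 -0.4   0.96  2.01] 16.2667
17.3 [ 0.3741352  -0.08350871  0.48888029] [ 577.74233663 -133.56632602   94.69583213]
[([583.2, -28.5, 35.6], 0.64)]
[([579.6, -34.5, 32.3], 0.61)]
[([586.8, -32.1, 34.0], 0.62)]
```

View pics/wrist4.png

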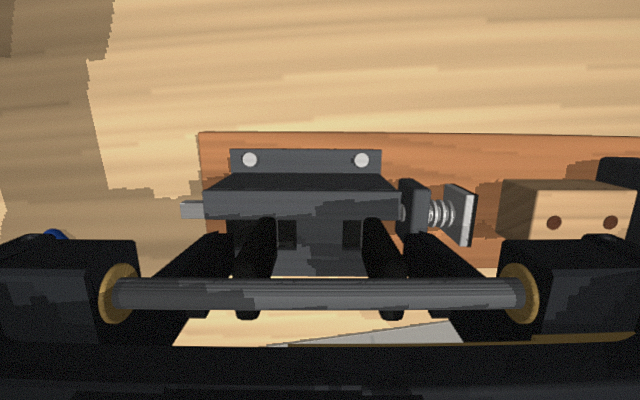

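View pics/scene4.png

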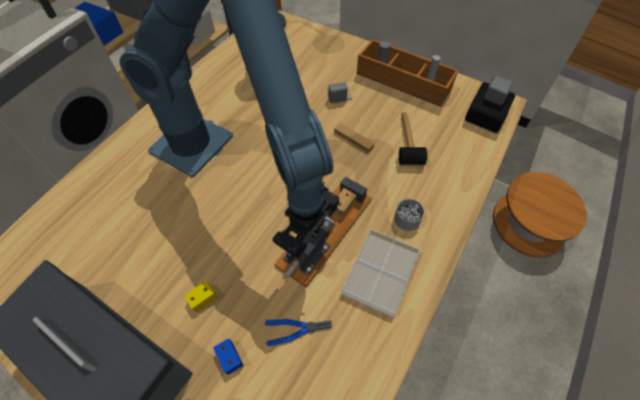

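View pics/side4.png

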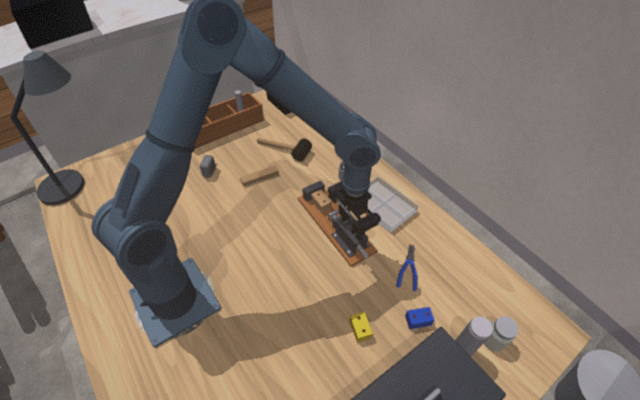

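The wrist view shows the foot face at about (470,215), the ram plate at (413,205), the block at (565,210) and the fingers straddling both grips. First stroke now.

```bash
cat >> h.py <<'E'
def ramview(tag):
    p=robot.get_image("wrist");save(p,tag);W=cloud(p);np.save(f"pics/{tag}.npy",W)
    J=np.load("J.npy");a=np.radians(86.7);ex=np.array([np.cos(a),np.sin(a)]);ey=np.array([-ex[1],ex[0]])
    A=(W[...,:2]-J)@ex;B=(W[...,:2]-J)@ey
    m=(abs(B)<24)&(W[...,2]>22)&(W[...,2]<66)&(A>-165)&(A<-8)
    h,e=np.histogram(A[m],bins=np.arange(-165,-8,3))
    s=robot.state()
    print(tag,"t",round(s["t"],2),"w",round(s["gripper_width"]*88,2),"ft",np.round(s["ft_force"],1))
    print("  occupied bins:",[(int(x),int(c)) for x,c in zip(e,h) if c>3])
E
python3 - <<'E'
from h import *
ramview("r0")
robot.grip(0.48,22); ramview("r0c")
robot.grip(0.80); ramview("r1")
E
```

```text
r0 t 17.65 w 87.42 ft [ 0.5 -0.7 -0.5]
  occupied bins: [(-159, 8), (-156, 771), (-153, 244), (-150, 246), (-147, 218), (-144, 42), (-141, 11), (-138, 125), (-135, 83), (-132, 172), (-129, 52), (-126, 177), (-123, 76), (-120, 929), (-117, 283), (-114, 212), (-75, 1803), (-72, 263), (-69, 242), (-66, 253), (-63, 253), (-60, 241), (-57, 239), (-54, 243), (-51, 237), (-48, 241), (-45, 245), (-42, 245), (-39, 246), (-36, 201), (-33, 221), (-30, 221), (-27, 229), (-24, 221), (-21, 220), (-18, 214), (-15, 209), (-12, 226)]
r0c t 18.45 w 43.49 ft [-1.2  1.   1.1]
  occupied bins: [(-156, 66), (-153, 80), (-150, 467), (-147, 788), (-144, 271), (-141, 271), (-138, 204), (-132, 7), (-129, 166), (-126, 35), (-123, 204), (-120, 30), (-117, 185), (-114, 796), (-111, 260), (-108, 229), (-105, 119), (-75, 1932), (-72, 315), (-69, 312), (-66, 316), (-63, 311), (-60, 304), (-57, 297), (-54, 301), (-51, 305), (-48, 311), (-45, 292), (-42, 306), (-39, 281), (-36, 214), (-33, 212), (-30, 231), (-27, 215), (-24, 211), (-21, 217), (-18, 218), (-15, 205), (-12, 235)]
r1 t 19.07 w 70.34 ft [0.7 0.  0.1]
  occupied bins: [(-156, 64), (-153, 75), (-150, 381), (-147, 700), (-144, 299), (-141, 323), (-138, 248), (-132, 6), (-129, 169), (-126, 36), (-123, 201), (-120, 25), (-117, 185), (-114, 835), (-111, 257), (-108, 242), (-105, 114), (-75, 1794), (-72, 252), (-69, 259), (-66, 239), (-63, 251), (-60, 236), (-57, 232), (-54, 266), (-51, 251), (-48, 263), (-45, 283), (-42, 274), (-39, 251), (-36, 215), (-33, 215), (-30, 220), (-27, 215), (-24, 221), (-21, 219), (-18, 219), (-15, 207), (-12, 217)]
```

View pics/r0c.png

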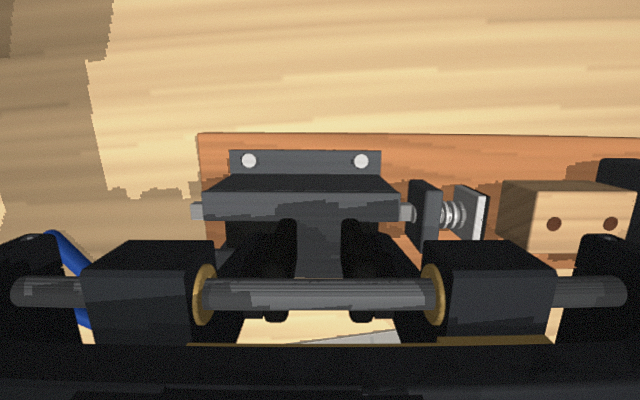

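View pics/r1.png

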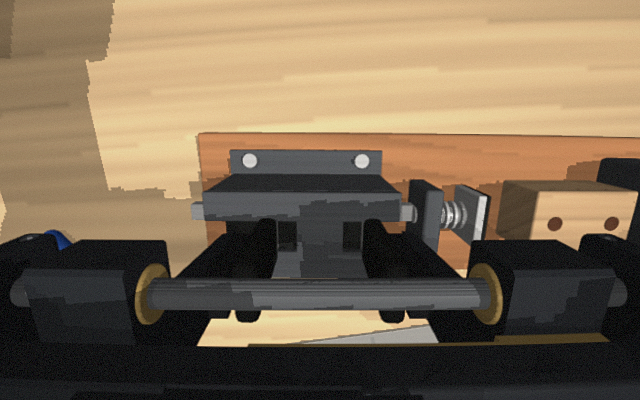

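```bash
python3 - <<'E'
from h import *
robot.grip(0.48,22); robot.grip(0.80); ramview("r2")
robot.grip(0.48,22); robot.grip(0.80); ramview("r3")
E
```

```text
r2 t 20.22 w 70.37 ft [-0.1 -0.6 -0.2]
  occupied bins: [(-156, 65), (-153, 79), (-150, 80), (-147, 78), (-144, 76), (-141, 95), (-138, 1209), (-135, 336), (-132, 339), (-129, 312), (-126, 68), (-120, 51), (-117, 104), (-114, 177), (-111, 45), (-108, 198), (-105, 210), (-102, 867), (-99, 233), (-96, 172), (-75, 1767), (-72, 260), (-69, 260), (-66, 241), (-63, 252), (-60, 231), (-57, 248), (-54, 243), (-51, 258), (-48, 272), (-45, 261), (-42, 276), (-39, 269), (-36, 213), (-33, 225), (-30, 214), (-27, 208), (-24, 225), (-21, 219), (-18, 204), (-15, 218), (-12, 223)]
r3 t 21.37 w 70.15 ft [-0.7 -0.1  1.2]
  occupied bins: [(-156, 64), (-153, 79), (-150, 76), (-147, 79), (-144, 80), (-141, 75), (-138, 82), (-135, 79), (-132, 77), (-129, 1184), (-126, 413), (-123, 336), (-120, 320), (-117, 121), (-111, 6), (-108, 143), (-105, 52), (-102, 173), (-99, 92), (-96, 119), (-93, 1011), (-90, 255), (-87, 209), (-84, 19), (-75, 1109), (-72, 253), (-69, 253), (-66, 252), (-63, 245), (-60, 248), (-57, 230), (-54, 236), (-51, 278), (-48, 262), (-45, 280), (-42, 268), (-39, 251), (-36, 223), (-33, 203), (-30, 222), (-27, 218), (-24, 225), (-21, 209), (-18, 219), (-15, 211), (-12, 229)]
```

View pics/r3.png

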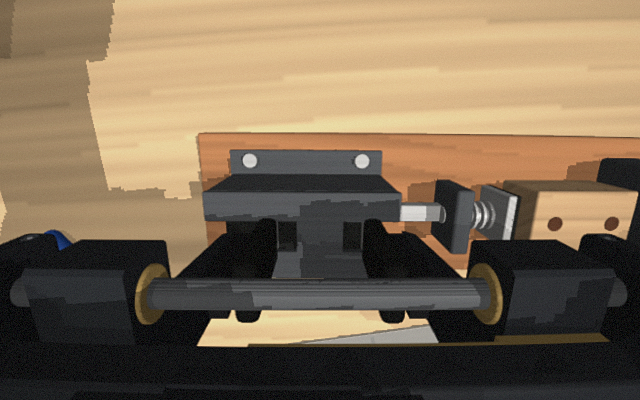

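```bash
cat >> h.py <<'E'
def peaks(tag):
    W=np.load(f"pics/{tag}.npy")
    J=np.load("J.npy");a=np.radians(86.7);ex=np.array([np.cos(a),np.sin(a)]);ey=np.array([-ex[1],ex[0]])
    A=(W[...,:2]-J)@ex;B=(W[...,:2]-J)@ey
    def pk(m,n):
        x=A[m];h,e=np.histogram(x,bins=np.arange(-170,-5,1.0));h=np.convolve(h,[1,1,1],'same')
        out=[]
        for _ in range(n):
            i=h.argmax();c=e[i]+.5;y=x[abs(x-c)<2.5];out.append((round(float(np.median(y)),2),len(y)));h[max(0,i-7):i+8]=0
        return out
    print(tag,"peaks",pk((abs(B)<24)&(W[...,2]>22)&(W[...,2]<66)&(A>-165)&(A<-8),3))
    m=(abs(B)<24)&(W[...,2]>50)&(W[...,2]<60)&(A>-80)&(A<-2)
    print("   block top ext",np.percentile(A[m],[0.5,99.5]).round(1))
E
python3 - <<'E'
from h import *
for t in("r0","r1","r2","r3"):peaks(t)
robot.grip(0.48,22); robot.grip(0.80); ramview("r4");peaks("r4")
E
```

```text
r0 peaks [(-73.4, 1896), (-119.3, 1061), (-154.81, 862)]
   block top ext [-74.   -4.4]
r1 peaks [(-73.39, 1882), (-111.71, 1011), (-146.85, 1056)]
   block top ext [-74.1  -4.5]
r2 peaks [(-73.37, 1866), (-136.73, 1359), (-101.56, 1056)]
   block top ext [-74.   -4.5]
r3 peaks [(-126.56, 1476), (-73.34, 1197), (-91.66, 1097)]
   block top ext [-74.   -4.7]
r4 t 22.52 w 70.33 ft [-0.5 -0.3 -0.5]
  occupied bins: [(-156, 64), (-153, 80), (-150, 79), (-147, 75), (-144, 82), (-141, 75), (-138, 80), (-135, 79), (-132, 76), (-129, 79), (-126, 75), (-123, 78), (-120, 394), (-117, 1220), (-114, 280), (-111, 271), (-108, 194), (-105, 4), (-99, 96), (-96, 30), (-93, 188), (-90, 22), (-87, 207), (-84, 941), (-81, 284), (-78, 225), (-75, 449), (-72, 263), (-69, 247), (-66, 253), (-63, 240), (-60, 240), (-57, 240), (-54, 256), (-51, 251), (-48, 274), (-45, 271), (-42, 267), (-39, 268), (-36, 211), (-33, 216), (-30, 232), (-27, 198), (-24, 229), (-21, 224), (-18, 197), (-15, 234), (-12, 214)]
r4 peaks [(-116.56, 1590), (-81.58, 1151), (-73.3, 624)]
   block top ext [-79.5  -4.5]
```

View pics/r4.png

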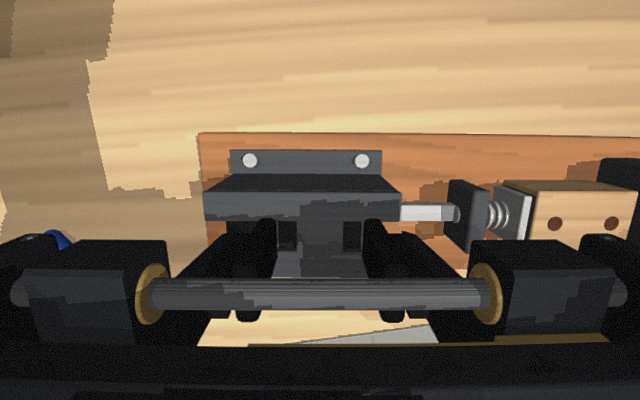

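```bash
python3 - <<'E'
from h import *
robot.grip(0.48,24); robot.sleep(0.3); ramview("r5c");peaks("r5c")
E
```

```text
r5c t 23.4 w 43.31 ft [-0.   0.9  2.3]
  occupied bins: [(-156, 84), (-153, 66), (-150, 77), (-147, 79), (-144, 80), (-141, 76), (-138, 82), (-135, 79), (-132, 74), (-129, 79), (-126, 77), (-123, 79), (-120, 76), (-117, 85), (-114, 156), (-111, 101), (-108, 1309), (-105, 271), (-102, 267), (-99, 219), (-96, 11), (-90, 69), (-87, 29), (-84, 188), (-81, 387), (-78, 818), (-75, 260), (-72, 506), (-69, 358), (-66, 299), (-63, 313), (-60, 313), (-57, 298), (-54, 314), (-51, 301), (-48, 286), (-45, 309), (-42, 286), (-39, 286), (-36, 223), (-33, 209), (-30, 226), (-27, 202), (-24, 219), (-21, 215), (-18, 225), (-15, 215), (-12, 209)]
r5c peaks [(-107.08, 1459), (-77.69, 1178), (-69.54, 759)]
   block top ext [-78.5  -2.5]
```

View pics/r5c.png

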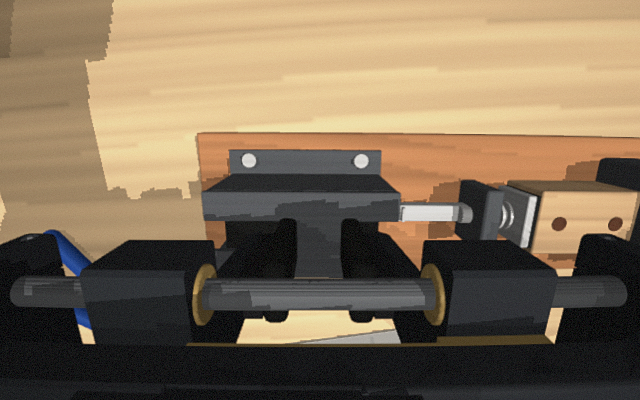

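Measured spacing gives about 5.6 mm of squeeze with the block home. That is slightly under the target, so I'll release by one tooth and take a small partial re-squeeze.

```bash
python3 - <<'E'
from h import *
robot.grip(0.66,24); robot.sleep(0.2); ramview("r6");peaks("r6")
robot.grip(50.3/88,24); robot.sleep(0.3); ramview("r6c");peaks("r6c")
E
```

```text
r6 t 24.07 w 57.87 ft [0.7 2.3 2. ]
  occupied bins: [(-156, 82), (-153, 69), (-150, 78), (-147, 77), (-144, 78), (-141, 78), (-138, 76), (-135, 76), (-132, 77), (-129, 79), (-126, 78), (-123, 74), (-120, 80), (-117, 83), (-114, 158), (-111, 107), (-108, 1303), (-105, 267), (-102, 258), (-99, 220), (-96, 16), (-90, 67), (-87, 34), (-84, 189), (-81, 346), (-78, 775), (-75, 230), (-72, 411), (-69, 299), (-66, 259), (-63, 266), (-60, 292), (-57, 275), (-54, 285), (-51, 312), (-48, 295), (-45, 289), (-42, 302), (-39, 294), (-36, 217), (-33, 207), (-30, 227), (-27, 209), (-24, 214), (-21, 217), (-18, 212), (-15, 215), (-12, 212)]
r6 peaks [(-107.11, 1438), (-77.7, 1094), (-69.55, 627)]
   block top ext [-78.4  -2.5]
r6c t 24.74 w 50.46 ft [-0.9  4.   3.8]
  occupied bins: [(-159, 8), (-156, 86), (-153, 57), (-150, 75), (-147, 79), (-144, 79), (-141, 82), (-138, 74), (-135, 80), (-132, 76), (-129, 78), (-126, 82), (-123, 75), (-120, 75), (-117, 80), (-114, 158), (-111, 86), (-108, 1209), (-105, 332), (-102, 265), (-99, 271), (-96, 82), (-90, 23), (-87, 28), (-84, 183), (-81, 317), (-78, 778), (-75, 245), (-72, 439), (-69, 333), (-66, 288), (-63, 301), (-60, 311), (-57, 309), (-54, 289), (-51, 308), (-48, 284), (-45, 306), (-42, 301), (-39, 281), (-36, 217), (-33, 213), (-30, 212), (-27, 217), (-24, 214), (-21, 207), (-18, 218), (-15, 230), (-12, 190)]
r6c peaks [(-105.78, 1456), (-77.68, 1070), (-69.53, 676)]
   block top ext [-78.5  -2.6]
```

```bash
python3 - <<'E'
from h import *
robot.grip(49.2/88,26); robot.sleep(0.5); ramview("r7c");peaks("r7c")
robot.sleep(1.0); ramview("r8c");peaks("r8c")
p=robot.get_image("scene");save(p,"s8");p=robot.get_image("side");save(p,"d8")
E
```

```text
r7c t 25.51 w 49.57 ft [-0.2  3.6  4.5]
  occupied bins: [(-159, 13), (-156, 81), (-153, 55), (-150, 78), (-147, 79), (-144, 77), (-141, 77), (-138, 78), (-135, 78), (-132, 79), (-129, 78), (-126, 78), (-123, 73), (-120, 81), (-117, 88), (-114, 153), (-111, 83), (-108, 1041), (-105, 483), (-102, 264), (-99, 262), (-96, 127), (-90, 16), (-87, 19), (-84, 173), (-81, 317), (-78, 771), (-75, 241), (-72, 460), (-69, 335), (-66, 291), (-63, 306), (-60, 299), (-57, 310), (-54, 295), (-51, 290), (-48, 303), (-45, 304), (-42, 304), (-39, 282), (-36, 223), (-33, 203), (-30, 205), (-27, 221), (-24, 220), (-21, 208), (-18, 222), (-15, 210), (-12, 218)]
r7c peaks [(-105.36, 1436), (-77.67, 1057), (-69.5, 704)]
   block top ext [-78.4  -2.5]
r8c t 26.56 w 49.41 ft [-1.1  4.3  4.5]
  occupied bins: [(-159, 15), (-156, 75), (-153, 60), (-150, 78), (-147, 79), (-144, 75), (-141, 79), (-138, 80), (-135, 78), (-132, 78), (-129, 78), (-126, 77), (-123, 76), (-120, 82), (-117, 77), (-114, 161), (-111, 82), (-108, 1045), (-105, 478), (-102, 253), (-99, 271), (-96, 124), (-90, 17), (-87, 19), (-84, 178), (-81, 322), (-78, 765), (-75, 243), (-72, 461), (-69, 336), (-66, 293), (-63, 310), (-60, 311), (-57, 304), (-54, 299), (-51, 289), (-48, 307), (-45, 306), (-42, 290), (-39, 278), (-36, 219), (-33, 215), (-30, 212), (-27, 218), (-24, 191), (-21, 237), (-18, 222), (-15, 208), (-12, 217)]
r8c peaks [(-105.37, 1424), (-77.69, 1061), (-69.52, 693)]
   block top ext [-78.4  -2.5]
```

View pics/r8c.png

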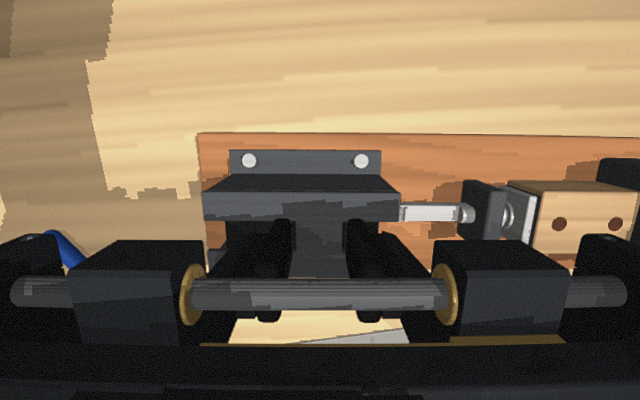

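View pics/s8.png

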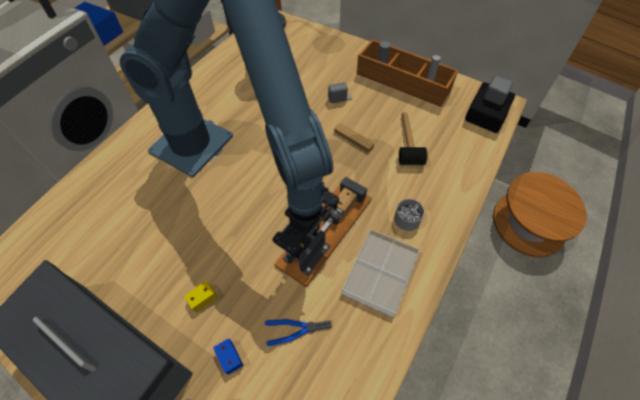

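The plate-to-foot spacing is 27.7 mm against about 35.0 mm free, so the foot squeeze is about 7.3 mm and stable. The block's rear face (520,215) is held at -69.5 mm from the jaw face, meaning it is home. The bystanders are where they were, so I'm handing in.

```bash
python3 - <<'E'
from rig import robot
robot.hand_in(); s=robot.state(); print(s["t"],s["gripper_width"]*88)
E
```

```text
the job is handed in; nothing more can be done
the job is handed in; nothing more can be done
```

The block is clamped against the fixed jaw with the foot's spring about 7.3 mm in, and the job was handed in at about 26.7 s with the grips still squeezed.

**What I did:** I laid the timber block lengthwise in the clamp, on the board's centre line and about 4 mm short of the jaw, and let go of it. I then gave the grips five full squeezes. These pushed the block home but pressed the spring only about 5.6 mm. So I let the grips back by one tooth and squeezed partway again to bring it up. The grips are held at about 49.4 mm apart, roughly 8.5 mm in on each side.

**Last checks:**
- **Block:** its rear face measured 69.5 mm from the jaw, matching its 70 mm length, and it had moved 3.8 mm to get there.
- **Spring:** the 7.3 mm comes from wrist-camera depth, comparing the plate-to-foot spacing when free (about 35.0 mm) with now (27.7 mm). It is good to roughly ±0.3 mm. The reading did not change over the last second, and the 15 mm limit is well clear.
- **Forces:** the wrist force read at most about 6 N when I checked it.
- **Other things on the bench:** the pictures show them, including the blue and yellow look-alikes, where they were.

No check failed. The only disagreement was small: the free spacing read between 34.9 and 35.5 mm depending on where the foot was.

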